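Try the dry-box lid, free its catch if it holds, and hold the lid open

TASK

I want both hands free to lift the black pot out of the dry box, whose lid has no stay and drops shut by itself. Take the lid's handle and tug it up before you turn the catch, to learn whether the worn catch is holding; if it is, turn the catch's red knob a quarter turn anticlockwise to free it. Then swing the lid up by its handle, gently and without dropping it, to about 45 degrees, and finish while still holding it there by the handle, with the pot and everything else on the bench left alone.

Things in the scene. Friction and masses are not known exactly. Their poses are not given: they have to be found in the camera images.
- drybox: Fixed dry box for finds: pale grey steel tub 260 deep (x) x 340 wide (y) x 120 mm high to the rim, clear lid in an aluminium frame. Origin: centre of the underside, on the bench; z up; -x is the front (handle, catch), the lid hinges along +x. The shut lid's top face is flat, 132 mm above the bench, but for the handle and knob. Its 60 mm wide front rail hides the catch's cam.
- lid_hinge (a point): The middle of the lid's hinge axis, fixed, at (130, 0, 120) mm in the drybox frame. The axis runs along the drybox's y.
- lid (a joint): Lid angle: 0 shut, on the rim; grows as the front rises; stop at 1.4. Pulling the handle up with 3 to 6 N raises it (hidden mass); let go, it falls shut from any angle. If the catch holds, the lid comes up only about 0.02 rad (4.5 mm at the handle) and stops hard; otherwise it goes on rising with the same small force.
- handle (a point): The lid's steel bow handle: round bar of 12 mm diameter, straight for 90 mm along the drybox's y, on legs 110 mm apart, bar axis 38 mm above the lid's top face. Origin: middle of the bar; axes parallel to the lid's (the drybox's when shut). With the lid shut it is at (-100, 55, 170) mm in the drybox frame. It turns with the lid about the hinge. (The rules call the bar lid_c0.)
- catch (a joint): Angle of the catch's knob: 0 at the start (wing front to back), 1.571 when turned a quarter turn anticlockwise seen from above; stays where left (0.07 N m of friction). It does not tell if the catch holds: the hidden cam is loose on the worn spindle and lies under the tub's lip or has swung clear. Turning the knob to 1.2 or more always carries the cam clear, and it stays clear.
- catch_grip (a point): Middle of the catch knob's wing, on the knob's vertical axis: a red wing 46 long x 12 thick x 24 mm high on a round red boss of 30 mm diameter, 9 mm high. The wing's top is 33 mm and this point 22 mm above the lid's top face; at (-93, -100, 154) mm in the drybox frame with the lid shut. At catch = 0 the wing is long in the drybox's x.
- pot: A small black round pot, 100 mm wide, 80 mm high, standing inside the dry box below the clear lid, 27 mm clear of it. Origin: centre of its underside. It stays there.
- spray_bottle: Bystander: green spray bottle with a black trigger head, 80 mm wide, 217 mm tall, beside the dry box. Origin: centre of its underside.
- adhesive: Bystander: small white bottle with a blue cap, 32 mm wide, 85 mm tall, beside the dry box. Origin: centre of its underside.
- brush: Bystander: blue-handled brush, 190 mm long, lying on a newspaper on the bench's left. Origin: under its middle.
- spatula: Bystander: wooden-handled spatula, 180 mm long, lying on the right. Origin: under its middle.
- beaker: Bystander: glass beaker, 72 mm wide, 90 mm tall, on the left. Origin: centre of its underside.
- sherd_tray: Bystander: blue open tray 160 x 220 x 35 mm with sherds lying in it, on the right. Origin: centre of its underside.

How it is judged:
By the outcome, as a careful person would: the job done as asked, in the order asked, and still so for the second after the job is handed in, while the arm keeps its last pose, push and grip.
It also fails if it takes over 61 s, if anything falls off the work surface, if the arm or the gripper's body presses on something with over 40 N, if the wrist force passes 120 N, or if a joint passes its speed limit or range.

ROBOT

A 6-joint arm with a two-finger parallel gripper is mounted at the origin on the work surface. World frame = base frame: x ahead of the robot, y to its left, z up, the work surface at z = 0. Lengths are in m, angles in rad, forces in N, time in s.
With the tool pointing down it reaches from about 0.35 to 0.875 m from the base axis. Payload 4.2 kg.
Tool frame: the origin (TCP) lies at the very end of the fingers, on their centre line; the grasp point (between the pads) lies 19 mm behind it; z points along the fingers, y is the line along which they close (so a half turn about z gives the same grasp; the last joint's range is limited). The gripper opens to 87 mm and grips with 3 to 60 N. Pads are 19 mm wide; open, the fingers measure 117 mm over their backs; the gripper's body (75 mm by 190 mm) begins 51 mm behind the grasp point.
Start: joints at [-0.925, 0.385, 0.008, 0, -1.194, -0.259], TCP at [0.236, -0.579, 0.187] pointing down, gripper open.
Joint ranges: [-3.14, 3.14], [-1.21, 2.06], [-1.07, 1.41], [-3.16, 2.05], [-2.99, -0.16], [-3.1, 3.1]. Speed limits (rad/s): [2.79, 2.79, 3.14, 3.14, 3.14, 3.14].

INTERFACE

Orientations are given as [roll, pitch, yaw] about the fixed x, y, z axes, in that order (R = Rz(yaw) Ry(pitch) Rx(roll)).
In Python, from cell import r gives the robot as it stands. The module is installed in compiled form; this text tells all that it offers.
- The arm moves only by the tool apply_moves, never from a script. Its argument "targets" is one flat list of numbers, 7 for each row, row after row: the opening, from 0 (shut) to 1 (fully open), then the shift along the world's x, y, z in units of 50 mm (1.0 is 50 mm), then the turn, a rotation vector about the world's x, y, z in units of 6 degrees (1.0 is 6 degrees). In form: [gripper, x, y, z, rx, ry, rz, gripper, x, y, z, rx, ry, rz, ...]. A call has 1 to 12 rows; each row is the pose to reach, as a shift and turn from the pose commanded when the call began; what a row does not reach only later rows make up. A row lasts 1/10 s, in which the tool goes at most 50 mm and 8.59 degrees, less where a joint would pass 70% of its speed; a pose out of reach is approached as far as the arm can. A call with a gripper value outside its range is refused whole. The fingers move at their own pace and stop on an object; "newtons" is the grip in N (left out, the last holds). Time passes only in rows, so rows that repeat a pose let the fingers close. It gives the time, the measured TCP pose, the force, the opening and the grip force at its end, in the units of the state.
- r.state(): the state, without advancing time (a new reading comes with each control period).
- r.capture(name): name is "side" or "top"; returns a dict with "frame" (480x640x3 uint8, red, green, blue), "z_map" (480x640 float32, m along the optical axis (not along the pixel's ray), 0 where there is no reading), "camera_matrix" (3x3 intrinsics, pixels), "extrinsics" (4x4, takes a point from camera to world coordinates). Camera axes: x right, y down, z forward; pixel columns grow to the right and rows downward; lengths in m; the calibration is good to about 2 mm. A picture is of the moment at which its call begins.
- r.hand_in(): hands the job in; it is judged then, once.
Trained networks look in the newest picture that a camera, given by its name, has taken for a name from the list of things; names that differ only in an ending like _2 or _b are one class to them, and where a whole thing is asked for, a point or a joint stands for the part that bears it (a point fixed in the world has none). Each returns a list of dicts, best first, with "conf" (0 to 1); they miss things now and then, are a little off and sometimes report something else, mostly with a low value. They report only what shows in the picture. A call takes as long as a camera call.
- r.regions_of(target, camera): "pixels" (480x640 bool, what is visible of it).
- r.mark_of(target, camera): "position" ([x, y, z] in m, in world coordinates, good to about 4 mm: a listed point, or the origin of a listed thing).
The state is a dict: "time_s": time; "joint_positions": joint angles; "qd": joint speeds; "joint_efforts": joint torques, N m; "tool_pos": TCP position; "tcp_rot": TCP orientation; "contact_force": force on the tool from outside, world axes, zero at the start; "moment": the same for the moment, N m; "opening": finger opening in m; "gripper_force": force on a finger pad.
Only numpy, scipy, OpenCV 4.12 (cv2) and the standard library are available. Lean on these libraries where they do the work, as an engineer would, in place of code of your own. Each camera call takes 0.05 s, during which the arm holds its last target. There are 200 camera calls.

## Working session

There is one attempt and no reset: what is moved stays moved. The work goes in short steps, Python scripts to look and compute and a tool call to move; the robot and the scene stay as the last step left them, time stands still between calls to the robot, and variables do not carry over. Pictures are saved under pics/ and viewed, at most 10 in all, crops included, and the job is handed in when it is done.

Besides the shell and the picture viewer there is one more tool, called after "Call:" in YAML: its name, and indented under it one key for each argument. apply_moves: Moves the arm, as the interface text tells. Its arguments: {"type":"object","properties":{"targets":{"type":"array"},"newtons":{"type":"number"}},"required":["targets"]}

```bash
mkdir -p pics; python3 - <<'E'
from cell import r
import cv2,numpy as np
s=r.state();print({k:np.round(v,3) for k,v in s.items()})
for c in("top","side"):
    d=r.capture(c);cv2.imwrite(f"pics/{c}0.png",d["frame"][:,:,::-1])
    for t in("drybox","handle","catch_grip","lid_hinge","pot","spray_bottle","adhesive","sherd_tray","beaker"):
        print(c,t,[(np.round(m["position"],3),round(m["conf"],2)) for m in r.mark_of(t,c)][:2])
E
```

```text
{'time_s': np.float64(0.0), 'joint_positions': array([-0.925,  0.386,  0.007, -0.   , -1.194, -0.259]), 'qd': array([ 0.001,  0.   ,  0.002,  0.001,  0.   , -0.001]), 'joint_efforts': array([ 0.0000e+00, -3.9066e+01,  1.8741e+01,  4.2200e+00,  1.1000e-02,
       -0.0000e+00]), 'tool_pos': array([ 0.236, -0.578,  0.186]), 'tcp_rot': array([ 3.139, -0.   , -2.755]), 'contact_force': array([-0.108, -0.211, -0.455]), 'moment': array([-0.001, -0.088, -0.049]), 'gripper_force': np.float64(0.0), 'opening': np.float64(0.087)}
top drybox [(array([0.61 , 0.11 , 0.004]), 0.61)]
top handle [(array([0.518, 0.18 , 0.169]), 0.9)]
top catch_grip [(array([0.497, 0.024, 0.157]), 0.6), (array([ 0.627, -0.138, -0.003]), 0.38)]
top lid_hinge [(array([0.734, 0.085, 0.122]), 0.79)]
top pot []
top spray_bottle [(array([ 0.623, -0.142, -0.   ]), 0.91)]
top adhesive [(array([ 0.776,  0.318, -0.006]), 0.65)]
top sherd_tray [(array([ 0.546, -0.557,  0.004]), 0.69)]
top beaker [(array([0.614, 0.473, 0.001]), 0.81)]
side drybox [(array([0.609, 0.107, 0.001]), 0.78)]
side handle [(array([0.519, 0.183, 0.172]), 0.94)]
side catch_grip [(array([0.502, 0.027, 0.153]), 0.62)]
side lid_hinge [(array([0.738, 0.084, 0.119]), 0.8)]
side pot []
side spray_bottle [(array([ 0.624, -0.142, -0.001]), 0.72)]
side adhesive [(array([ 0.625, -0.143, -0.001]), 0.65)]
side sherd_tray [(array([ 0.547, -0.56 , -0.001]), 0.85)]
side beaker [(array([0.616, 0.475, 0.003]), 0.96)]
```

View pics/top0.png

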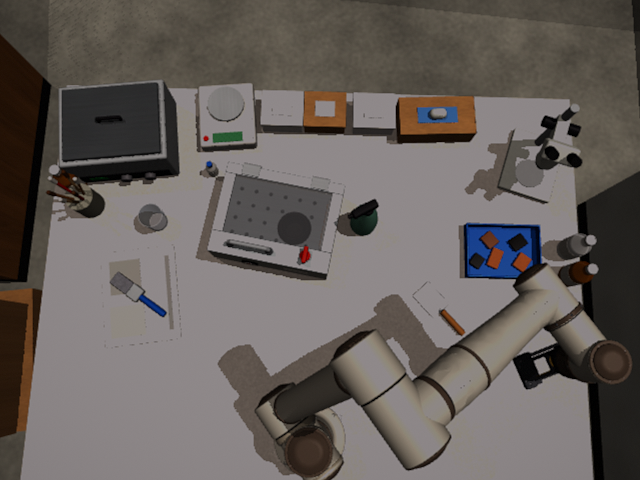

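View pics/side0.png

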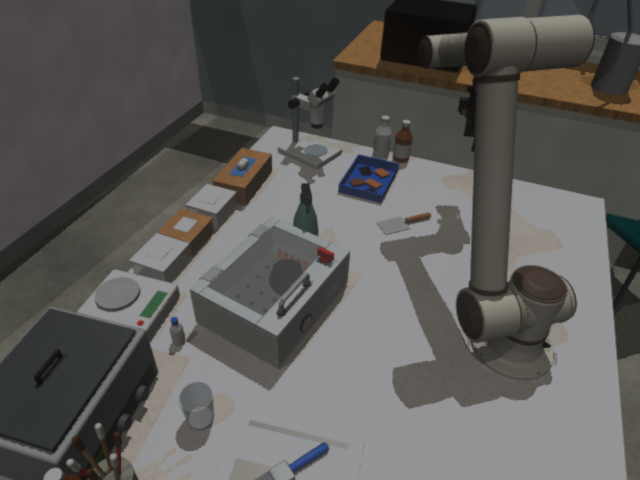

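```bash
cat > h.py <<'E'
from cell import r
import cv2,numpy as np
def cloud(c):
    d=r.capture(c);z=d["z_map"];K=d["camera_matrix"];v,u=np.mgrid[:480,:640]
    p=np.stack([(u-K[0,2])/K[0,0]*z,(v-K[1,2])/K[1,1]*z,z,np.ones_like(z)],-1)@d["extrinsics"].T
    return d,p[...,:3],z>0
E
python3 - <<'E'
from h import *
for c in("top","side"):
    d,p,ok=cloud(c)
    for t in("handle","catch_grip"):
        m=r.regions_of(t,c)
        for x in m[:1]:
            q=p[x["pixels"]&ok];print(c,t,x["conf"],len(q),np.percentile(q,[1,50,99],axis=0).round(3).tolist())
    red=(d["frame"][...,0]>130)&(d["frame"][...,1]<70)&(d["frame"][...,2]<70)&ok
    hi=red&(p[...,2]>.155)&(p[...,2]<.175)&(abs(p[...,0]-.5)<.06)&(abs(p[...,1]-.025)<.06)
    q=p[hi]
    if len(q)>5: print("wing",len(q),q.mean(0).round(4),cv2.minAreaRect((q[:,:2]*1000).astype(np.float32)))
    b=ok&(p[...,2]>.16)&(p[...,2]<.182)&(abs(p[...,0]-.518)<.05)&(abs(p[...,1]-.182)<.08)
    q=p[b]
    if len(q)>5:
        print("bar",len(q),q.mean(0).round(4),q[:,2].max(),cv2.minAreaRect((q[:,:2]*1000).astype(np.float32)), np.polyfit(q[:,1],q[:,0],1))
E
```

```text
top handle 0.89 11100 [[0.468, -0.067, 0.122], [0.607, 0.105, 0.132], [0.753, 0.278, 0.174]]
top catch_grip 0.48 157 [[0.478, 0.006, 0.129], [0.5, 0.021, 0.149], [0.521, 0.039, 0.17]]
wing 42 [0.4988 0.0236 0.1651] ((499.68414306640625, 23.566143035888672), (7.108173847198486, 40.15589141845703), 80.69532775878906)
bar 188 [0.5194 0.1743 0.1742] 0.18167820531540424 ((520.1062622070312, 176.1350860595703), (120.36669158935547, 12.217342376708984), 79.90225219726562) [0.17342005 0.48917701]
side handle 0.6 10037 [[0.466, -0.058, 0.125], [0.603, 0.137, 0.131], [0.751, 0.288, 0.174]]
side catch_grip 0.58 230 [[0.477, -0.007, 0.13], [0.498, 0.033, 0.15], [0.521, 0.044, 0.167]]
wing 27 [0.4982 0.0277 0.1647] ((498.295166015625, 27.637571334838867), (9.730441093444824, 37.7689323425293), 79.51580810546875)
bar 222 [0.5184 0.1902 0.1728] 0.1801746493438845 ((518.6574096679688, 183.2996826171875), (118.47624969482422, 12.894360542297363), 80.73149871826172) [0.18171655 0.48381855]
```

The top picture shows the box rotated about -10°: handle bar near pixel (248,247), red knob at (305,255), spray bottle at (364,217). The side picture shows the knob at (325,254) and the handle at (294,294). The handle at (0.519, 0.181, 0.17) and knob at (0.499, 0.027) agree with the drybox geometry, so I'm moving over the handle.

Call:
apply_moves:
  targets: [1,0,0,0.8,0,0,0,1,0,0,1.6,0,0,0,1,0.5,0.6,2.2,0,0,0.5,1,1.1,1.3,2.2,0,0,1,1,1.7,2,2.2,0,0,1.5,1,2.3,2.7,2.2,0,0,2,1,2.8,3.4,2.2,0,0,2.5,1,3.4,4.1,2.2,0,0,3,1,4,4.8,2.2,0,0,3.5,1,4.5,5.4,2.2,0,0,4,1,5,6,2.2,0,0,4.5,1,5.3,6.6,2.2,0,0,5]

```text
time_s: 2.5
tool_pos: [0.5022, -0.2472, 0.297]
tcp_rot: [-3.142, -0.0, -2.228]
contact_force: [0.2, 0.1, -0.2]
opening: 0.0871
gripper_force: 0.0
```

Call:
apply_moves:
  targets: [1,0,0.7,0,0,0,0.4,1,0.1,1.5,0,0,0,0.8,1,0.1,2.3,0,0,0,1.2,1,0.1,3.1,0,0,0,1.6,1,0.1,3.9,0,0,0,2,1,0.2,4.7,0,0,0,2.4,1,0.2,5.5,0,0,0,2.8,1,0.3,6.3,0,0,0,3.3,1,0.3,7.1,0,0,0,3.8,1,0.4,7.9,0,0,0,4.3,1,0.4,8.6,0,0,0,4.6,1,0.4,8.6,0,0,0,4.6]

```text
time_s: 3.7
tool_pos: [0.5207, 0.1847, 0.2964]
tcp_rot: [3.141, 0.0, -1.745]
contact_force: [-1.0, -0.6, -0.4]
opening: 0.0868
gripper_force: 0.0
```

Call:
apply_moves:
  targets: [1,0,-0.1,-0.5,0,0,0,1,0,-0.1,-1,0,0,0,1,0,-0.1,-1.5,0,0,0,1,0,-0.1,-2,0,0,0,1,0,-0.1,-2.4,0,0,0,0.6,0,-0.1,-2.7,0,0,0,0.5,0,-0.1,-2.9,0,0,0,0.4,0,-0.1,-2.9,0,0,0,0.35,0,-0.1,-2.9,0,0,0,0.3,0,-0.1,-2.9,0,0,0]
  newtons: 20

```text
time_s: 4.7
tool_pos: [0.5215, 0.1764, 0.1534]
tcp_rot: [-3.14, 0.001, -1.749]
contact_force: [0.1, 0.7, 0.4]
opening: 0.0549
gripper_force: 0.0
```

Call:
apply_moves:
  targets: [0.2,0,0,0,0,0,0,0.1,0,0,0,0,0,0,0,0,0,0,0,0,0,0,0,0,0,0,0,0,0,0,0,0,0,0,0]
  newtons: 20

```text
time_s: 5.2
tool_pos: [0.5208, 0.1762, 0.1523]
tcp_rot: [-3.142, 0.0, -1.749]
contact_force: [-0.3, -0.4, 0.1]
opening: 0.0151
gripper_force: 0.0
```

```bash
python3 - <<'E'
from h import *
d=r.capture("side");cv2.imwrite("pics/side1.png",cv2.resize(d["frame"][180:400,180:460,::-1],None,fx=2,fy=2))
E
```

```text
(no output)
```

View pics/side1.png

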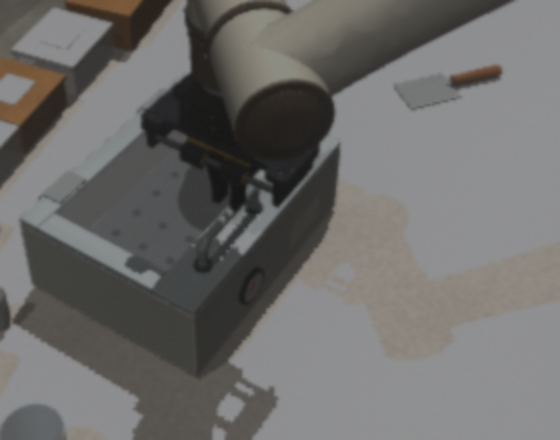

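```bash
python3 - <<'E'
from h import *
d,p,ok=cloud("side");K=d["camera_matrix"];Ti=np.linalg.inv(d["extrinsics"])
def pr(x):
    c=Ti@np.r_[x,1];return ((K@c[:3])[:2]/c[2]).round(1)
t=r.state()["tool_pos"];print("tcp",t,pr(t),pr(np.array(t)+[0,0,.019]))
yb=np.array([.174,.985,0]);h=np.array([.519,.181,.17])
for k in(-.055,-.045,0,.045,.055):print(k,pr(h+k*yb))
b=ok&(p[...,2]>.16)&(p[...,2]<.178)&(abs(p[...,0]-.518)<.02)&(abs(p[...,1]-.182)<.08)
print(np.argwhere(b).min(0),np.argwhere(b).max(0),p[b][:,1].min(),p[b][:,1].max())
im=cv2.resize(d["frame"][230:330,250:350,::-1],None,fx=6,fy=6,interpolation=cv2.INTER_CUBIC)
for k in(-.045,0,.045):
    q=(pr(h+k*yb)-[250,230])*6;cv2.circle(im,(int(q[0]),int(q[1])),4,(0,255,0),-1)
q=(pr(t)-[250,230])*6;cv2.circle(im,(int(q[0]),int(q[1])),4,(0,0,255),-1)
cv2.imwrite("pics/side2.png",np.clip(im*1.5,0,255))
E
```

```text
tcp [0.52078674 0.17621782 0.15226124] [293.9 290.2] [293.9 284.6]
-0.055 [306.5 272.7]
-0.045 [304.2 275.2]
0 [293.8 286.6]
0.045 [282.9 298.6]
0.055 [280.4 301.3]
[273 278] [306 308] 0.12660107950624133 0.24295142233716127[ WARN:0@1.493] global loadsave.cpp:1063 imwrite_ Unsupported depth image for selected encoder is fallbacked to CV_8U.
```

View pics/side2.png

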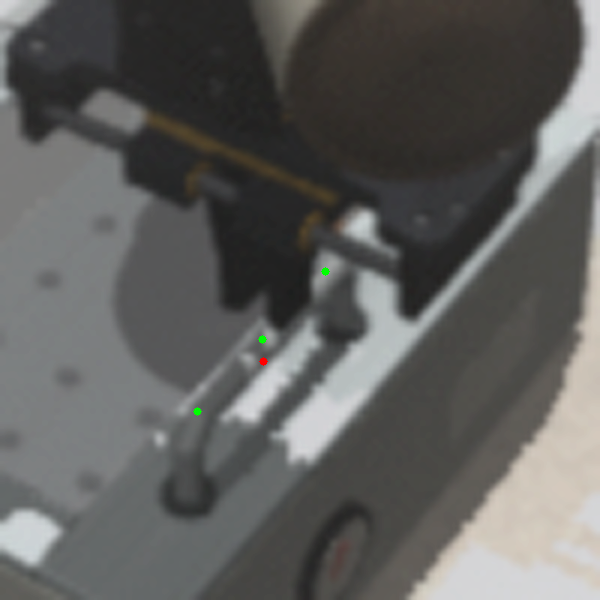

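```bash
python3 - <<'E'
from h import *
d,p,ok=cloud("side")
for u,v in[(289,277),(290,279),(290,281),(296,279),(297,282),(298,284),(288,290),(300,283),(294,286),(303,278)]:
    print(u,v,d["frame"][v,u],p[v,u].round(3))
E
```

```text
289 277 [22 22 22] [0.529 0.186 0.203]
290 279 [22 23 22] [0.526 0.188 0.199]
290 281 [28 28 29] [0.526 0.186 0.19 ]
296 279 [21 20 20] [0.511 0.186 0.203]
297 282 [26 27 27] [0.509 0.185 0.193]
298 284 [58 59 58] [0.512 0.172 0.173]
288 290 [71 72 72] [0.525 0.201 0.175]
300 283 [67 69 69] [0.51  0.166 0.171]
294 286 [95 97 96] [0.518 0.183 0.175]
303 278 [78 80 79] [0.508 0.151 0.175]
```

Call:
apply_moves:
  targets: [0,0,0,0,0,0,0,0,0,0,0,0,0,0]
  newtons: 20

```text
time_s: 5.55
tool_pos: [0.5208, 0.1762, 0.1522]
tcp_rot: [3.142, -0.0, -1.749]
contact_force: [0.2, 0.3, 0.2]
opening: 0.0005
gripper_force: 0.0
```

The gripper closed on nothing, and the depth shows the fingertips near z≈0.187 where the state says 0.152. I'll measure the true fingertip before going on.

```bash
python3 - <<'E'
from h import *
d,p,ok=cloud("side");f=d["frame"].max(-1)
t=r.state();print(t["tool_pos"],t["opening"],t["tcp_rot"],t["joint_positions"])
b=ok&(f<45)&(abs(p[...,0]-.52)<.03)&(abs(p[...,1]-.176)<.03)&(p[...,2]>.14)&(p[...,2]<.26)
q=p[b];print(len(q))
for z in np.arange(.14,.26,.01):
    s=q[(q[:,2]>=z)&(q[:,2]<z+.01)]
    if len(s):print(z.round(2),len(s),s.min(0).round(3),s.max(0).round(3))
im=cv2.resize(d["frame"][230:330,250:350,::-1],None,fx=6,fy=6,interpolation=cv2.INTER_CUBIC)
cv2.imwrite("pics/side3.png",cv2.convertScaleAbs(im,alpha=2.0))
E
```

```text
[0.52076162 0.17620785 0.1521974 ] 0.000304616347772393 [ 3.14151393e+00 -7.73909613e-05 -1.74946518e+00] [ 6.21197616e-01  2.86138230e-01 -2.31098964e-01 -2.91929508e-06
 -1.05366950e+00 -7.99865031e-01]
150
0.17 3 [0.516 0.175 0.174] [0.518 0.182 0.176]
0.18 4 [0.514 0.185 0.187] [0.524 0.19  0.189]
0.19 35 [0.51  0.172 0.19 ] [0.532 0.191 0.2  ]
0.2 36 [0.51  0.169 0.2  ] [0.532 0.191 0.21 ]
0.21 31 [0.509 0.168 0.21 ] [0.532 0.191 0.22 ]
0.22 33 [0.507 0.172 0.22 ] [0.535 0.191 0.229]
0.23 6 [0.51  0.184 0.23 ] [0.537 0.191 0.236]
0.24 1 [0.535 0.188 0.243] [0.535 0.188 0.243]
0.25 1 [0.493 0.191 0.255] [0.493 0.191 0.255]
```

View pics/side3.png

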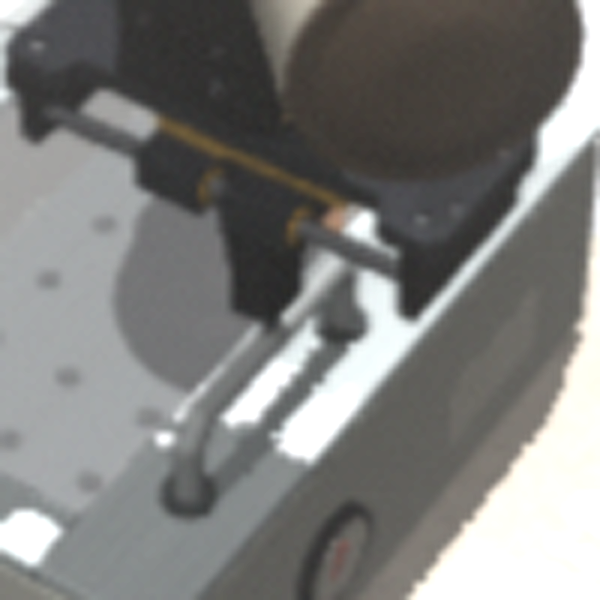

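The shut fingers hover just above the bar at crop pixel (265,320), tip z≈0.188. So the hand really stands about 36 mm higher than the state reports. I'll reopen, go down by that much and re-measure.

Call:
apply_moves:
  targets: [1,0,0,0,0,0,0,1,0,0,0,0,0,0,1,0,0,0,0,0,0,1,0,0,0,0,0,0,1,0,0,0,0,0,0,1,0,0,0,0,0,0,1,0,0,-0.2,0,0,0,1,0,0,-0.4,0,0,0,1,0,0,-0.4,0,0,0]

```text
time_s: 6.5
tool_pos: [0.5193, 0.1754, 0.1299]
tcp_rot: [3.138, -0.003, -1.75]
contact_force: [0.4, -0.8, -0.5]
opening: 0.0641
gripper_force: 0.0
```

```bash
cat >> h.py <<'E'
def tips(c="side"):
    d,p,ok=cloud(c);f=d["frame"].max(-1);t=r.state()["tool_pos"]
    b=ok&(f<45)&(abs(p[...,0]-t[0])<.08)&(abs(p[...,1]-t[1])<.04)&(p[...,2]>.137)&(p[...,2]<.30)
    q=p[b]
    print(t.round(4) if hasattr(t,'round') else t)
    for z in np.arange(.135,.24,.005):
        s=q[(q[:,2]>=z)&(q[:,2]<z+.005)]
        if len(s):print(z.round(3),len(s),s.min(0).round(3),s.max(0).round(3))
E
python3 -c "
from h import *
tips()"
```

```text
[0.52   0.1757 0.1308]
0.165 15 [0.479 0.162 0.165] [0.558 0.193 0.17 ]
0.17 20 [0.477 0.16  0.17 ] [0.56  0.194 0.175]
0.175 28 [0.477 0.164 0.175] [0.56  0.196 0.18 ]
0.18 18 [0.477 0.163 0.18 ] [0.558 0.195 0.185]
0.185 26 [0.478 0.162 0.185] [0.559 0.197 0.19 ]
0.19 24 [0.477 0.162 0.19 ] [0.562 0.194 0.195]
0.195 15 [0.477 0.168 0.196] [0.563 0.196 0.2  ]
0.2 23 [0.477 0.169 0.2  ] [0.565 0.197 0.205]
0.205 13 [0.478 0.16  0.206] [0.564 0.195 0.21 ]
0.21 12 [0.552 0.162 0.211] [0.567 0.182 0.214]
0.215 16 [0.549 0.163 0.215] [0.567 0.182 0.22 ]
0.22 5 [0.555 0.162 0.222] [0.561 0.182 0.225]
0.225 4 [0.555 0.166 0.225] [0.558 0.172 0.23 ]
0.23 3 [0.556 0.171 0.232] [0.557 0.178 0.234]
0.235 5 [0.557 0.17  0.236] [0.6   0.203 0.24 ]
```

Offset confirmed: true tip z = state z + 0.035. I'll descend another 15 mm and close.

Call:
apply_moves:
  targets: [0.6,0,0,-0.15,0,0,0,0.5,0,0,-0.3,0,0,0,0.4,0,0,-0.3,0,0,0,0.3,0,0,-0.3,0,0,0,0.2,0,0,-0.3,0,0,0,0.1,0,0,-0.3,0,0,0,0,0,0,-0.3,0,0,0,0,0,0,-0.3,0,0,0,0,0,0,-0.3,0,0,0,0,0,0,-0.3,0,0,0]
  newtons: 20

```text
time_s: 7.55
tool_pos: [0.5183, 0.1766, 0.1173]
tcp_rot: [3.137, -0.001, -1.75]
contact_force: [-8.4, 3.5, 4.2]
opening: 0.0112
gripper_force: 20.0
```

Call:
apply_moves:
  targets: [0,-0.05,0,0,0,0,0,0,-0.05,0,0,0,0,0]
  newtons: 30

```text
time_s: 7.75
tool_pos: [0.5185, 0.1766, 0.1173]
tcp_rot: [-3.141, 0.001, -1.749]
contact_force: [0.8, 1.2, -1.5]
opening: 0.011
gripper_force: 30.0
```

Call:
apply_moves:
  targets: [0,0,0,0.03,0,0,0,0,0,0,0.06,0,0,0,0,0,0,0.06,0,0,0]

```text
time_s: 8.05
tool_pos: [0.5191, 0.1765, 0.1201]
tcp_rot: [-3.14, 0.001, -1.75]
contact_force: [5.4, 0.9, -5.8]
opening: 0.0108
gripper_force: 30.0
```

Call:
apply_moves:
  targets: [0,0,0,0.03,0,0,0,0,0,0,0.06,0,0,0,0,0,0,0.06,0,0,0]

```text
time_s: 8.35
tool_pos: [0.5199, 0.1764, 0.1234]
tcp_rot: [-3.139, 0.001, -1.749]
contact_force: [8.1, 1.1, -7.1]
opening: 0.011
gripper_force: 30.0
```

Call:
apply_moves:
  targets: [0,0,0,0.03,0,0,0,0,0,0,0.06,0,0,0,0,0,0,0.06,0,0,0]

```text
time_s: 8.65
tool_pos: [0.5208, 0.1762, 0.1265]
tcp_rot: [-3.137, 0.001, -1.749]
contact_force: [9.0, -0.2, -8.6]
opening: 0.0106
gripper_force: 30.0
```

```bash
cat >> h.py <<'E'
def bar():
    d,p,ok=cloud("side")
    b=ok&(abs(p[...,1]-.215)<.02)&(p[...,2]>.155)&(abs(p[...,0]-.53)<.05)&(d["frame"].max(-1)>45)
    q=p[b];print("bar",len(q),q.mean(0).round(4),np.percentile(q[:,2],[50,90,98]).round(4))
    red=(d["frame"][...,0]>110)&(d["frame"][...,1]<70)&ok&(p[...,2]>.1)&(abs(p[...,0]-.5)<.06)&(abs(p[...,1]-.025)<.06)
    q=p[red];print("knob",len(q),np.percentile(q[:,2],[50,95]).round(4))
    return d
E
python3 -c "
from h import *
d=bar();cv2.imwrite('pics/side4.png',cv2.convertScaleAbs(cv2.resize(d['frame'][220:360,220:360,::-1],None,fx=4,fy=4,interpolation=cv2.INTER_CUBIC),alpha=1.8))"
```

```text
bar 1162 [0.5209 0.2121 0.4653] [0.507  0.5248 0.5289]Traceback (most recent call last):
  File "<string>", line 3, in <module>
    d=bar();cv2.imwrite('pics/side4.png',cv2.convertScaleAbs(cv2.resize(d['frame'][220:360,220:360,::-1],None,fx=4,fy=4,interpolation=cv2.INTER_CUBIC),alpha=1.8))
  File "h.py", line 20, in bar
    q=p[red];print("knob",len(q),np.percentile(q[:,2],[50,95]).round(4))
                                 ~~~~~~~~~~~~~^^^^^^^^^^^^^^^^
    return _quantile_unchecked(
        a, q, axis, out, overwrite_input, method, keepdims, weights)
    return _ureduce(a,
                    func=_quantile_ureduce_func,
    ...<5 lines>...
                    overwrite_input=overwrite_input,
                    method=method)
    r = func(a, **kwargs)
    result = _quantile(arr,
                       quantiles=q,
    ...<2 lines>...
                       out=out,
                       weights=wgt)
    slices_having_nans = np.isnan(arr[-1, ...])
                                  ~~~^^^^^^^^^
IndexError: index -1 is out of bounds for axis 0 with size 0
```

```bash
sed -i 's/(p\[...,2\]>.155)&(abs(p\[...,0\]-.53)/(p[...,2]>.155)\&(p[...,2]<.21)\&(abs(p[...,0]-.53)/; /knob/d; /red=/d' h.py
python3 -c "
from h import *
d=bar();cv2.imwrite('pics/side4.png',cv2.convertScaleAbs(cv2.resize(d['frame'][220:360,220:360,::-1],None,fx=4,fy=4,interpolation=cv2.INTER_CUBIC),alpha=1.8))"
```

```text
bar 85 [0.5255 0.2173 0.1825] [0.1831 0.1862 0.1871]
```

View pics/side4.png

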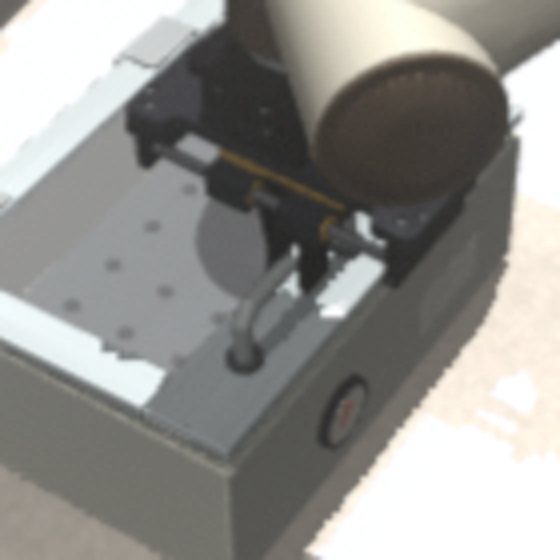

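The lid has risen 9 mm (bar top at 0.187 against 0.178), well past the 4.5 mm stop, and the force is still small. So the catch is not holding and I leave the knob alone. Next I'll compute the arc.

```bash
python3 -c "
import numpy as np
a=np.linspace(.04,.785,31)
for i,t in enumerate(a):
    dx=-230*np.cos(t)+50*np.sin(t)+230;dz=230*np.sin(t)+50*np.cos(t)-50
    print(i,round(t,3),round(.985*dx/50,2),round(-.174*dx/50,2),round(dz/50-.18,2))"
```

```text
0 0.04 0.04 -0.01 0.0
1 0.065 0.07 -0.01 0.12
2 0.09 0.11 -0.02 0.23
3 0.114 0.14 -0.03 0.34
4 0.139 0.18 -0.03 0.45
5 0.164 0.22 -0.04 0.56
6 0.189 0.27 -0.05 0.67
7 0.214 0.31 -0.06 0.77
8 0.239 0.36 -0.06 0.88
9 0.263 0.41 -0.07 0.98
10 0.288 0.47 -0.08 1.09
11 0.313 0.52 -0.09 1.19
12 0.338 0.58 -0.1 1.29
13 0.363 0.64 -0.11 1.39
14 0.388 0.71 -0.13 1.48
15 0.412 0.77 -0.14 1.58
16 0.437 0.84 -0.15 1.67
17 0.462 0.91 -0.16 1.77
18 0.487 0.99 -0.17 1.86
19 0.512 1.06 -0.19 1.94
20 0.537 1.14 -0.2 2.03
21 0.562 1.22 -0.22 2.12
22 0.586 1.3 -0.23 2.2
23 0.611 1.39 -0.24 2.28
24 0.636 1.47 -0.26 2.36
25 0.661 1.56 -0.28 2.43
26 0.686 1.65 -0.29 2.51
27 0.71 1.74 -0.31 2.58
28 0.735 1.83 -0.32 2.65
29 0.76 1.93 -0.34 2.71
30 0.785 2.02 -0.36 2.78
```

Call:
apply_moves:
  targets: [0,0.04,-0.01,0,0,0,0,0,0.07,-0.01,0.12,0,0,0,0,0.11,-0.02,0.23,0,0,0,0,0.14,-0.03,0.34,0,0,0,0,0.18,-0.03,0.45,0,0,0,0,0.18,-0.03,0.45,0,0,0]

```text
time_s: 9.35
tool_pos: [0.5275, 0.1749, 0.1494]
tcp_rot: [-3.141, 0.001, -1.75]
contact_force: [2.5, 3.7, -6.4]
opening: 0.0112
gripper_force: 30.0
```

Call:
apply_moves:
  targets: [0,0.04,-0.01,0.11,0,0,0,0,0.09,-0.02,0.22,0,0,0,0,0.13,-0.03,0.32,0,0,0,0,0.18,-0.03,0.43,0,0,0,0,0.23,-0.04,0.53,0,0,0,0,0.29,-0.05,0.64,0,0,0,0,0.34,-0.06,0.74,0,0,0,0,0.4,-0.07,0.84,0,0,0,0,0.46,-0.08,0.94,0,0,0,0,0.53,-0.1,1.03,0,0,0,0,0.59,-0.11,1.13,0,0,0]

```text
time_s: 10.45
tool_pos: [0.5555, 0.1699, 0.2052]
tcp_rot: [3.139, 0.001, -1.749]
contact_force: [-0.7, 5.6, -5.8]
opening: 0.0113
gripper_force: 30.0
```

Call:
apply_moves:
  targets: [0,0.07,0,0.09,0,0,0,0,0.14,0,0.19,0,0,0,0,0.22,-0.01,0.28,0,0,0,0,0.29,-0.03,0.36,0,0,0,0,0.37,-0.04,0.45,0,0,0,0,0.45,-0.06,0.54,0,0,0,0,0.53,-0.07,0.62,0,0,0,0,0.62,-0.08,0.7,0,0,0,0,0.7,-0.1,0.78,0,0,0,0,0.79,-0.12,0.85,0,0,0,0,0.88,-0.13,0.93,0,0,0,0,0.97,-0.15,1,0,0,0]

```text
time_s: 11.65
tool_pos: [0.6034, 0.1615, 0.2574]
tcp_rot: [3.139, -0.001, -1.749]
contact_force: [-8.0, 5.4, 4.4]
opening: 0.0109
gripper_force: 30.0
```

Call:
apply_moves:
  targets: [0,0.09,-0.01,0.07,0,0,0,0,0.19,-0.03,0.13,0,0,0,0,0.28,-0.05,0.2,0,0,0,0,0.28,-0.05,0.2,0,0,0,0,0.28,-0.05,0.2,0,0,0,0,0.28,-0.05,0.2,0,0,0]

```text
time_s: 12.25
tool_pos: [0.6179, 0.159, 0.2683]
tcp_rot: [3.141, -0.0, -1.749]
contact_force: [-7.1, 4.2, 5.7]
opening: 0.0108
gripper_force: 30.0
```

```bash
python3 - <<'E'
from h import *
d=r.capture("side");cv2.imwrite("pics/side5.png",cv2.convertScaleAbs(d["frame"][...,::-1],alpha=1.4))
for t in("handle","catch_grip","pot","spray_bottle"):print(t,[(np.round(m["position"],3),round(m["conf"],2)) for m in r.mark_of(t,"side")][:1])
s=r.state();print(s["tool_pos"],s["contact_force"],s["opening"],s["gripper_force"],s["time_s"])
E
```

```text
handle [(array([0.618, 0.167, 0.317]), 0.76)]
catch_grip [(array([0.59 , 0.013, 0.301]), 0.54)]
pot [(array([0.592, 0.059, 0.012]), 0.93)]
spray_bottle [(array([ 0.622, -0.142, -0.004]), 0.93)]
[0.61787384 0.15896276 0.26822864] [-7.04954436  3.53162146  4.11928745] 0.011367986533656097 29.987295269966125 12.5
```

View pics/side5.png

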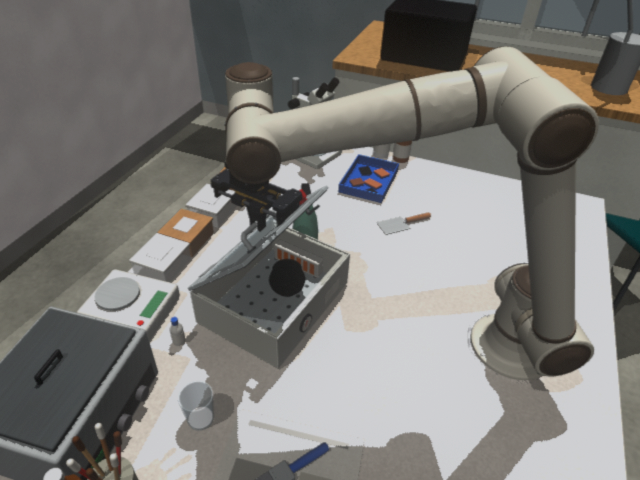

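The side picture shows the lid open at about 45° with the fingers on the handle near (255,215), the pot still inside the tub at (287,278) and the bystanders in place. The handle mark (0.618, 0.167, 0.317) matches the 45° geometry. I'll ease the side load slightly, then hand in.

Call:
apply_moves:
  targets: [0,-0.01,-0.01,0.03,0,0,0,0,-0.02,-0.01,0.04,0,0,0,0,-0.02,-0.01,0.04,0,0,0,0,-0.02,-0.01,0.04,0,0,0,0,-0.02,-0.01,0.04,0,0,0]

```text
time_s: 13.0
tool_pos: [0.6175, 0.159, 0.2681]
tcp_rot: [3.141, 0.0, -1.749]
contact_force: [-3.6, 4.8, -1.0]
opening: 0.0112
gripper_force: 30.0
```

```bash
python3 - <<'E'
from h import *
s=r.state();print(s["tool_pos"],s["contact_force"],s["opening"],s["gripper_force"],abs(s["qd"]).max())
print(r.hand_in())
E
```

```text
[0.61754339 0.1590461  0.26810532] [-3.64842129  4.80919115 -0.99604498] 0.011182589911422191 29.985240697860718 0.0012486325696472946
the job is handed in; nothing more can be done
None
```

The tug showed the catch was not holding, so I left the knob alone, swung the lid gently up to about 45°, and handed in with the gripper still holding it by the handle.

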